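Unlock the inspection torch from its dock and light the crystal aslant

TASK

Press the red release lever of the charging dock down until its catch holds it, and leave it down; then draw the blue torch straight up out of the dock, turn it to a slant about halfway between upright and level, and hold it up in the air with its lens about a hand's breadth (10 cm) from the turquoise crystal, so that its beam would fall on the middle of the crystal. Finish while still holding the torch there, still and touching nothing but the gripper; do not shift the crystal's tile, the bottles or the other things on the bench.

Things in the scene. Friction and masses are not known exactly. Their poses are not given: they have to be found in the camera images.
- dock: White charging dock fixed to the bench: block 90 (x) x 60 (y) x 55 high with a round well 42 in diameter, 40 deep in its top (floor 15 above the bench); a foot 60 wide, 12 high runs on along the dock's -x to x = -130, below the lever. Origin on the bench under the well's centre, z up. The red lever's pedal lies on the -x side.
- lever (a joint): Angle (rad) of the red release lever: 0 at rest, sprung up, its claw over the torch head's shoulder, locking it in; grows as the pedal is pressed; stop at 0.42. Hinge along the dock's y, 20 to -x of the well's centre, 25 above the bench. The spring needs 3 to 6 N at the pedal up to 0.28; beyond, it snaps to the stop and stays (3 to 4 N upwards frees it). Claw clear of the torch above 0.34.
- lever_pad (a point): Centre of the top face of the red pedal at the lever's end, 38 along the dock's x by 52 along its y, 7 thick; at rest 92 from the well's centre towards the dock's -x and 65 above the bench. Pressed to the stop it has gone down 33 and outwards 10. Nothing lies above it.
- torch: Blue inspection torch standing head down in the well, 135 long, 0.11 to 0.18 kg: dark head 40 in diameter, 42 long; blue body 25 in diameter from 42 to 127 above the lens; black tail cap 23 in diameter to 135. Origin at the centre of the lens face, z from lens to tail (up while docked), beam along -z. Docked: lens 15, shoulder 57, tail 150 above the bench. It must rise 42 to leave the well.
- tile: White ceramic tile 100 x 100 x 8 with a turquoise crystal cluster fixed to its middle (about 45 across, top 28 above the bench); loose, 0.35 kg. Origin in the middle of its underside, z up.
- crystal (a point): The middle of the crystal, 20 above the bench, over the tile's centre: the point to light.
- bottle_a: Small amber dropper bottle with paper label, black cap and bulb, 34 in diameter, 85 high, loose. Origin at the centre of its underside, as for all bystanders.
- bottle_b: Amber dropper bottle like bottle_a, 34 in diameter, 85 high, loose.
- bottle_c: Larger amber dropper bottle, 42 in diameter, 98 high, loose.
- beaker: Empty glass beaker, 66 in diameter, 85 high, loose.
- jar: White plastic reagent jar with lid, 58 in diameter, 62 high, loose.
- spatula: Thin steel lab spatula with blue grip, 180 long, 16 wide, 6 high, lying flat on the bench at the side, loose.

How it is judged:
On the way, in this order (a step that is already met when the one before it is completed fails the run):
1. the release lever is pressed down into its catch while the torch is still docked (value of joint lever above 0.36 rad and z of torch in the frame of dock below 0.03 m), for 0.2 s.
2. the torch is drawn up clear of the dock by the fingers (z of torch in the frame of dock above 0.065 m and contact force between torch and the fingers above 1 N), for 0.1 s.
At the end, for the whole second after the job is handed in: Still gripped and at rest, tail up, 30 to 60 deg off upright; lens over 50 mm up and 60 to 170 mm from the crystal along the beam, which passes within 30 mm of it (each cross axis); torch touches nothing else; lever above 0.34 rad; tile moved under 20 mm, bystanders under 30 mm (contact force between torch and the fingers above 1 N and linear speed of torch below 0.03 m/s and value of joint lever above 0.34 rad and angle between torch's own z axis and vertical between 0.52 and 1.05 rad and height (world z) of torch above 0.05 m and x of crystal in the frame of torch between -0.03 and 0.03 m and y of crystal in the frame of torch between -0.03 and 0.03 m and z of crystal in the frame of torch between -0.17 and -0.06 m and contact force between torch and dock below 0.2 N and contact force between torch and tile below 0.2 N and contact force between torch and bottle_a below 0.2 N and contact force between torch and bottle_b below 0.2 N and contact force between torch and bottle_c below 0.2 N and contact force between torch and beaker below 0.2 N and contact force between torch and jar below 0.2 N and contact force between torch and spatula below 0.2 N and not (distance of any of bottle_a, bottle_b, bottle_c, beaker, jar, spatula from where it was at the start of the episode above 0.03 m or distance of tile from where it was at the start of the episode above 0.02 m)); the arm keeps its last pose, push and grip.
It fails at once if the crystal's tile is shifted by more than 20 mm or a bystander by more than 30 mm (distance of any of bottle_a, bottle_b, bottle_c, beaker, jar, spatula from where it was at the start of the episode above 0.03 m or distance of tile from where it was at the start of the episode above 0.02 m).
It fails at once if the torch is pulled out while the lever still locks it (z of torch in the frame of dock above 0.03 m and value of joint lever below 0.25 rad).
It also fails if it takes over 48 s, if anything falls off the work surface, if the arm or the gripper's body presses on something with over 40 N, if the wrist force passes 120 N, or if a joint passes its speed limit or range.

ROBOT

A 6-joint arm with a two-finger parallel gripper is mounted at the origin on the work surface. World frame = base frame: x ahead of the robot, y to its left, z up, the work surface at z = 0. Lengths are in m, angles in rad, forces in N, time in s.
With the tool pointing down it reaches from about 0.35 to 0.775 m from the base axis. Payload 5.5 kg.
Tool frame: the origin (TCP) lies on the centre line of the jaws, within the pads' length; the fingertips stand 11 mm ahead of it and the grasp point (between the pads) lies 8 mm behind it; z points along the fingers, y is the line along which they close (so a half turn about z gives the same grasp; the last joint's range is limited). The gripper opens to 85 mm and grips with 20 to 120 N. Pads are 22 mm wide; open, the fingers measure 114 mm over their backs; the gripper's body (76 mm by 85 mm) begins 54 mm behind the grasp point. The pads swing forward as they close: fully open they stand 13 mm farther back than shut.
Start: joints at [-0.14, 0.313, 0.046, 1.304, 0, 1.431], TCP at [0.575, -0, 0.242] pointing down, gripper open.
Joint ranges: [-2.76, 2.76], [-0.86, 1.69], [-1.03, 1.26], [-2.2, 2.34], [-1.47, 1.5], [-3.14, 3.14]. Speed limits (rad/s): [2.57, 2.57, 3.14, 3.14, 3.14, 3.14].

INTERFACE

Orientations are given as a unit quaternion [w, x, y, z].
In Python, from workcell import get_state, eyes, env gives the robot as it stands.
- The arm moves only by the shell command python3 -m inch 'ROWS' [OPENING] [FORCE]. ROWS is JSON, one flat list of numbers, 4 for each row, row after row: the shift along the tool's x, y, z in cm, then the turn about the tool's z in rad. A call has exactly 5 rows; each row shifts and turns the commanded pose from where the row before left it, along the tool's axes as they then stand; what a row does not reach is not made up. A row lasts 1/12 s, in which the tool goes at most 41.7 mm and 7.16 degrees, less where a joint would pass 70% of its speed; a pose out of reach is approached as far as the arm can. A call is refused whole if a number of a shift passes 4.17 or a number of a turn 0.125, either way. A call with a gripper value outside its range is refused whole. OPENING is the opening, from -1 (shut) to 1 (fully open), set as the call begins (- or left out, the last holds). The fingers move at their own pace and stop on an object; FORCE is the grip in N (left out, the last holds). Time passes only in rows, so rows that do not move let the fingers close, or fill a call up. It gives the time, the measured TCP pose, the force, the opening and the grip force at its end, in the units of the state.
- get_state(): the state, without advancing time (a new reading comes with each control period).
- eyes.read_camera(name): name is "scene" or "side" or "wrist"; returns the picture (400x640x3 uint8, red, green, blue); there is no depth.
- eyes.camera_info(name): a dict with "fovy" (degrees; the focal length in pixels is half the picture's height over the tangent of half this angle, whatever the lens; pixels are square), "cx", "cy" (the principal point, pixels), "xyz" and "orientation" of the camera in the world. Camera axes: x right, y down, z forward; pixel columns grow to the right and rows downward; lengths in m; the calibration is good to about 2 mm. A picture is of the moment at which its call begins: read the wrist's pose just before it. camera_info takes no time and is no camera call; for the wrist camera it gives the pose at the moment of the call.
- env.hand_in(): hands the job in; it is judged then, once.
The state is a dict: "clock": time; "joint_pos": joint angles; "qvel": joint speeds; "tau": joint torques, N m; "tcp_pos": TCP position; "orientation": TCP orientation; "wrist_force": force on the tool from outside, world axes, zero at the start; "ft_torque": the same for the moment, N m; "finger_gap": finger opening in m; "grip_force": force on a finger pad.
Only numpy, scipy, OpenCV 4.12 (cv2) and the standard library are available. Lean on these libraries where they do the work, as an engineer would, in place of code of your own. Each camera call takes 0.05 s, during which the arm holds its last target. There are 200 camera calls.

## Working session

There is one attempt and no reset: what is moved stays moved. The work goes in short steps, Python scripts to look and compute and a shell command to move; the robot and the scene stay as the last step left them, time stands still between calls to the robot, and variables do not carry over. Pictures are saved under pics/ and viewed, at most 13 in all, crops included, and the job is handed in when it is done.

```bash
ls; mkdir -p pics
python3 - <<'E'
from workcell import get_state, eyes, env
import cv2, numpy as np
s=get_state(); print(s['clock'],s['tcp_pos'],s['orientation'],s['finger_gap'])
for n in ['scene','side','wrist']:
    print(n,eyes.camera_info(n)); im=eyes.read_camera(n); cv2.imwrite(f'pics/{n}0.png',im[:,:,::-1])
E
```

```text
pics
0.0 [5.74514531e-01 6.98147172e-05 2.41404281e-01] [-7.30378625e-04  7.07099296e-01  7.07113677e-01 -5.46930576e-04] 0.08530659003163414
scene {'fovy': 43.35479961545657, 'cx': 319.58460497902894, 'cy': 196.65064033776918, 'xyz': array([ 1.42250174, -0.41006984,  1.06863024]), 'orientation': array([-0.30014023,  0.79476003,  0.49161636, -0.19127385])}
side {'fovy': 52.347248449774746, 'cx': 319.48202568005945, 'cy': 199.82734657535653, 'xyz': array([0.50301173, 0.78886144, 0.9984029 ]), 'orientation': array([ 0.0225334 , -0.08664146,  0.93172483, -0.35195788])}
wrist {'fovy': 67.95174710381272, 'cx': 317.292512250527, 'cy': 204.3522272881, 'xyz': array([0.5746347 , 0.07470584, 0.37261699]), 'orientation': array([ 1.47289061e-01,  9.89093255e-01,  5.79540756e-05, -6.79122875e-04])}
```

View pics/scene0.png

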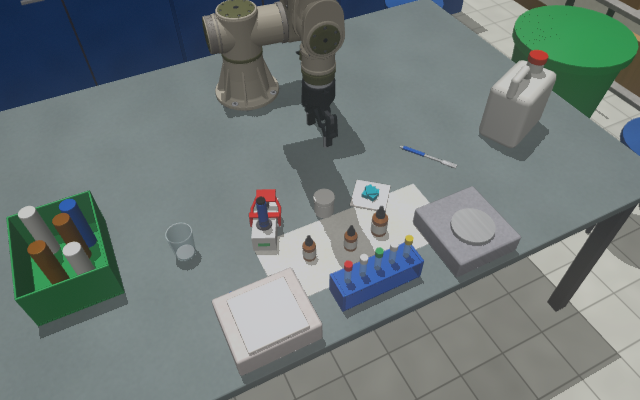

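View pics/side0.png

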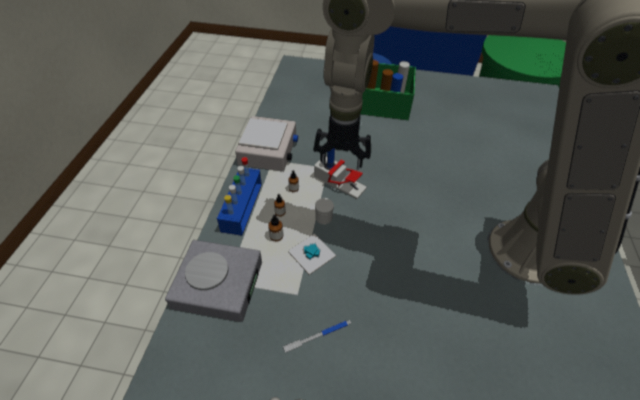

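The scene view shows the dock at about (264,225), with the red pedal towards the robot at (266,196), the torch tail at (262,201) and the crystal at (371,192). The jar is at (324,203), the bottles at (309,248), (350,238) and (379,222), and the beaker at (180,243).

```bash
cat > h.py <<'E'
from workcell import get_state, eyes, env
import cv2, numpy as np
from scipy.spatial.transform import Rotation as R
def rot(q): return R.from_quat(np.roll(q,-1)).as_matrix()
def ray(info,u,v):
    f=200/np.tan(np.radians(info['fovy'])/2)
    d=rot(info['orientation'])@np.array([(u-info['cx'])/f,(v-info['cy'])/f,1]); return np.array(info['xyz']),d
def plane(info,u,v,z):
    o,d=ray(info,u,v); return o+d*(z-o[2])/d[2]
def proj(info,p):
    f=200/np.tan(np.radians(info['fovy'])/2)
    c=rot(info['orientation']).T@(np.array(p)-info['xyz']); return c[:2]/c[2]*f+[info['cx'],info['cy']]
def tri(i1,a,i2,b):
    o1,d1=ray(i1,*a);o2,d2=ray(i2,*b)
    t=np.linalg.lstsq(np.c_[d1,-d2],o2-o1,rcond=None)[0]
    p,q=o1+t[0]*d1,o2+t[1]*d2; return (p+q)/2,np.linalg.norm(p-q)
E
python3 - <<'E'
from h import *
for n,box in [('scene',(180,150,460,310)),('side',(220,120,400,280))]:
    im=cv2.imread(f'pics/{n}0.png'); i=eyes.camera_info(n)
    hsv=cv2.cvtColor(im,cv2.COLOR_BGR2HSV); h,s,v=cv2.split(hsv)
    m={'turq':(h>80)&(h<100)&(s>130)&(v>90),'red':((h<6)|(h>174))&(s>150)&(v>90)}
    for k,a in m.items():
        N,l,st,c=cv2.connectedComponentsWithStats(a.astype(np.uint8))
        for j in range(1,N):
            x,y=c[j]
            if st[j,4]>25 and box[0]<x<box[2] and box[1]<y<box[3]: print(n,k,st[j],c[j].round(1),plane(i,x,y,.02 if k=='turq' else .065).round(3))
i=eyes.camera_info('scene')
for k,p,z in [('tail',(262,201),.15),('pad',(266,195),.065),('jar',(324,193),.062),('a',(309,259),0),('b',(350,247),0),('c',(379,232),0),('beaker',(185,255),0)]: print(k,plane(i,*p,z).round(3))
a=cv2.imread('pics/scene0.png')[165:275,220:400]; a=cv2.resize(a,None,fx=4.4,fy=4.4,interpolation=cv2.INTER_CUBIC); 
b=cv2.imread('pics/wrist0.png')
cv2.imwrite('pics/crop1.png',a)
E
```

```text
scene turq [363 185  16  14 133] [370.5 191.3] [0.628 0.133 0.02 ]
scene red [249 190  32  28 332] [265.7 202.3] [ 0.571 -0.158  0.065]
scene red [345 261   7   7  37] [348.2 264. ] [ 0.841 -0.056  0.065]
side turq [304 244  15  14 132] [311.4 250.5] [0.626 0.136 0.02 ]
side red [329 160  15  15  77] [335.7 166.9] [ 0.604 -0.174  0.065]
side red [345 169  17  13 130] [352.9 175.5] [ 0.544 -0.145  0.065]
tail [ 0.635 -0.186  0.15 ]
pad [ 0.547 -0.147  0.065]
jar [ 0.608 -0.004  0.062]
a [ 0.745 -0.116  0.   ]
b [ 0.759 -0.004  0.   ]
c [0.75  0.089 0.   ]
beaker [ 0.589 -0.397  0.   ]
```

View pics/crop1.png

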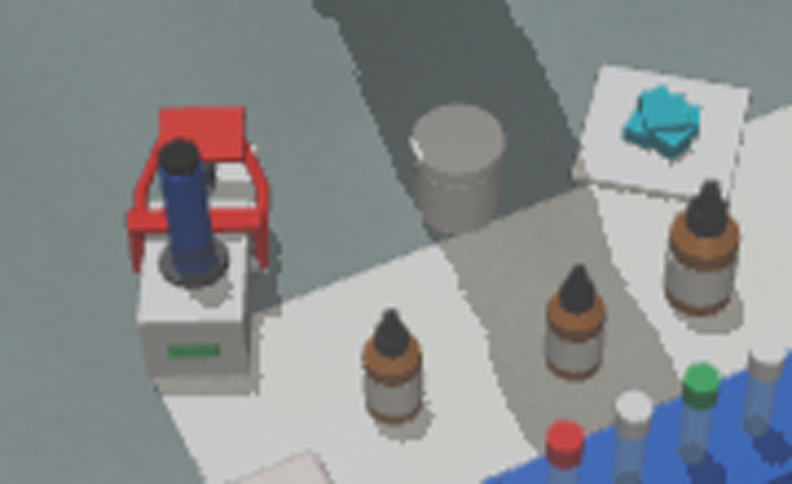

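View pics/wrist0.png

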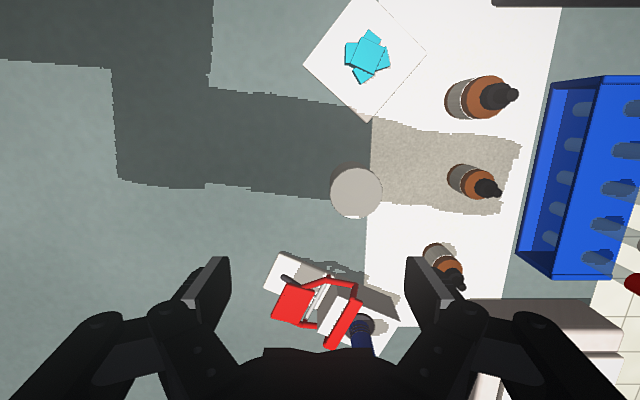

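The crop shows the red pad quad centred at scene (266,195), with corners at about (256.4,189.5) and (275.7,189.5). The tail-cap centre is at (261,199.5). In the wrist view the pad corners are about (283,282), (314,295), (302,328) and (271,315), and the crystal is at (367,56).

Run:
```python
from h import *
S=eyes.camera_info('scene');W=eyes.camera_info('wrist');D=eyes.camera_info('side')
print('pad W',plane(W,292.5,305,.065),'S',plane(S,266.1,195.2,.065))
for c in [(283,282),(314,295),(302,328),(271,315)]: print(plane(W,*c,.065).round(4))
t=plane(S,261.1,199.8,.15);print('tail',t)
print('crystal',tri(S,(370.5,191.3),W,(367,56)),tri(S,(370.5,191.3),D,(311.4,250.5)),plane(W,367,56,.02))
im=cv2.imread('pics/wrist0.png'); h,s,v=cv2.split(cv2.cvtColor(im,cv2.COLOR_BGR2HSV))
a=((h>105)&(h<128)&(s>150)&(v>40))[300:360,335:390]; y,x=np.nonzero(a);print('blue',x.mean()+335,y.mean()+300,x.min()+335,x.max()+335)
print('tail in W',proj(W,t),proj(W,[t[0],t[1],.06]))
print('well',(plane(W,292.5,305,.065)+[.092*np.cos(-.47),.092*np.sin(-.47),0]))
```

```text
pad W [ 0.54433995 -0.14624425  0.065     ] S [ 0.54785755 -0.14733713  0.065     ]
[ 0.5339 -0.1147  0.065 ]
[ 0.5704 -0.1323  0.065 ]
[ 0.5553 -0.1795  0.065 ]
[ 0.5177 -0.1605  0.065 ]
tail [ 0.63039922 -0.18619117  0.15      ]
crystal (array([0.62757601, 0.13367572, 0.01981879]), np.float64(0.0017085143045712996)) (array([0.62576725, 0.13400052, 0.01756192]), np.float64(0.00013539099888037958)) [0.62787437 0.13445541 0.02      ]
blue 358.5 339.10714285714283 349 373
tail in W [374.79029829 393.98813954] [361.6734769  329.71561576]
well [ 0.62636423 -0.18790979  0.065     ]
```

```bash
python3 -m inch '[-3.62,-0.81,0,0,-3.62,-0.81,0,0,-3.62,-0.81,0,0,-3.62,-0.81,0,0,0,0,0,0]' -1 60
python3 -m inch '[0,0,0,-0.125,0,0,0,-0.125,0,0,0,-0.125,0,0,0,-0.125,0,0,0,-0.125]'
python3 -m inch '[0,0,2.5,-0.125,0,0,2.5,-0.125,0,0,2.5,-0.125,0,0,2.5,-0.125,0,0,0,-0.01]'
python3 - <<'E'
from h import *
s=get_state();M=rot(s['orientation']);print(s['joint_pos'].round(2) if hasattr(s['joint_pos'],'round') else s['joint_pos']);print(M.round(3)); print('to pad (tool cm)',M.T@(np.array([.542,-.145,.076])-s['tcp_pos'])*100)
cv2.imwrite('pics/w1.png',eyes.read_camera('wrist')[:,:,::-1])
E
```

```text
clock: 0.57
tcp_pos: [0.5414, -0.1504, 0.2419]
orientation: [0.001, 0.709, 0.705, -0.001]
wrist_force: [0.2, 0.8, -0.5]
finger_gap: 0.0258
grip_force: 0.0
clock: 0.98
tcp_pos: [0.5425, -0.1445, 0.242]
orientation: [-0.0, 0.453, 0.892, 0.0]
wrist_force: [-0.0, 0.2, -0.2]
finger_gap: 0.0001
grip_force: 0.0
clock: 1.4
tcp_pos: [0.5393, -0.1431, 0.1371]
orientation: [-0.004, 0.214, 0.977, 0.001]
wrist_force: [-0.6, 0.5, -1.1]
finger_gap: 0.0004
grip_force: 0.0
[-0.4   0.34 -0.18  1.06  0.    0.03]
[[-0.908  0.419 -0.008]
 [ 0.419  0.908  0.004]
 [ 0.009 -0.    -1.   ]]
to pad (tool cm) [-0.38001047 -0.0640914   6.10928725]
```

View pics/w1.png

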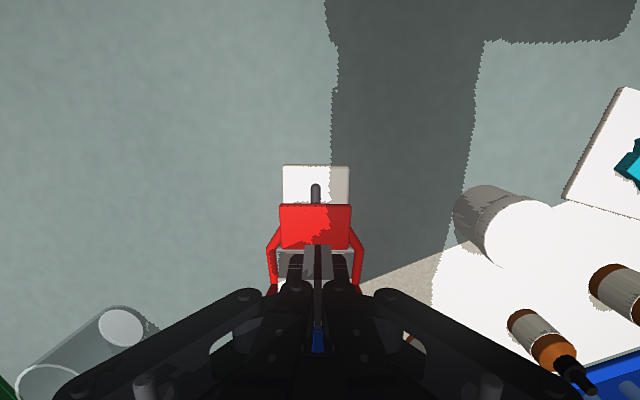

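The pad is centred at about (315,226) and square to the tool, with the fingertips just short of it in the image. I'll check the pad's position from this pixel.

Run:
```python
from h import *
W=eyes.camera_info('wrist');s=get_state();M=rot(s['orientation'])
p=plane(W,315,226,.065);print(p,s['tcp_pos'],(M.T@(p-s['tcp_pos'])*100).round(2))
for c in [(278,205),(351,204),(350,248),(281,249)]: print(plane(W,*c,.065).round(4))
```

```text
[ 0.54384813 -0.14678119  0.065     ] [ 0.54045865 -0.14354027  0.13969692] [-0.49 -0.15  7.47]
[ 0.5178 -0.1642  0.065 ]
[ 0.5395 -0.1159  0.065 ]
[ 0.5712 -0.1303  0.065 ]
[ 0.5498 -0.1781  0.065 ]
```

```bash
python3 -m inch '[-0.1,-0.1,2.5,0,0,0,2.5,0,0,0,1.5,0,0,0,0,0,0,0,0,0]'
python3 -m inch '[0,0,0.5,0,0,0,0.5,0,0,0,0.5,0,0,0,0.5,0,0,0,0.5,0]'
python3 -m inch '[0,0,0.4,0,0,0,0.3,0,0,0,0.3,0,0,0,0.2,0,0,0,0,0]'
```

```text
clock: 1.87
tcp_pos: [0.5442, -0.1465, 0.0789]
orientation: [0.001, 0.217, 0.976, -0.0]
wrist_force: [-0.3, -1.0, 0.3]
finger_gap: -0.0
grip_force: 0.0
clock: 2.28
tcp_pos: [0.5439, -0.1464, 0.0531]
orientation: [0.001, 0.216, 0.976, -0.0]
wrist_force: [-0.5, -0.1, -0.4]
finger_gap: -0.0
grip_force: 0.0
clock: 2.7
tcp_pos: [0.5438, -0.1464, 0.0455]
orientation: [0.002, 0.216, 0.976, -0.001]
wrist_force: [-13.0, 5.9, 37.9]
finger_gap: 0.0002
grip_force: 20.1
```

```bash
python3 -m inch '[0,0,-0.5,0,0,0,-2,0,0,0,-4,0,0,0,-4,0,0,0,-4,0]'
python3 -m inch '[0,0,-4,0,0,0,-2,0,-3.1,0,0,0,-3.1,0,0,0,-3.1,0,0,0]' 1
python3 -m inch '[0,0,0,0.125,0,0,0,0.125,0,0,0,0.125,0,0,0,0.125,0,0,0,0.125]'
python3 -m inch '[0,0,0,0.125,0,0,0,0.125,0,0,0,0.125,0,0,0,0.125,0,0,0,0.125]'
python3 -m inch '[0,0,0,0.125,0,0,0,0.125,0,0,0,0.075,0,0,0,0,0,0,0,0]'
python3 - <<'E'
from h import *
s=get_state();M=rot(s['orientation']);print(M.round(3),s['joint_pos'],s['tcp_pos'])
W=eyes.camera_info('wrist');w=eyes.read_camera('wrist')[:,:,::-1];sc=eyes.read_camera('scene')[:,:,::-1]
cv2.imwrite('pics/s2.png',sc)
crop=cv2.resize(sc[165:265,200:300],(600,600),interpolation=cv2.INTER_CUBIC)
cv2.imwrite('pics/c2.png',np.hstack([cv2.resize(w[100:400,160:480],(400,375)),cv2.resize(crop,(375,375))]))
print(proj(W,[.629,-.1855,.15]))
E
```

```text
clock: 3.12
tcp_pos: [0.5427, -0.146, 0.1864]
orientation: [-0.0, 0.216, 0.976, 0.0]
wrist_force: [1.6, -0.0, -1.2]
finger_gap: -0.0001
grip_force: 0.0
clock: 3.53
tcp_pos: [0.6288, -0.186, 0.2467]
orientation: [0.001, 0.216, 0.976, -0.0]
wrist_force: [0.7, -0.2, 0.6]
finger_gap: 0.0605
grip_force: 0.0
clock: 3.95
tcp_pos: [0.6277, -0.1856, 0.2447]
orientation: [-0.0, 0.509, 0.861, -0.0]
wrist_force: [0.2, -0.1, 0.3]
finger_gap: 0.0853
grip_force: 0.0
clock: 4.37
tcp_pos: [0.6276, -0.1855, 0.2449]
orientation: [-0.0, 0.749, 0.663, -0.0]
wrist_force: [0.1, 0.3, -0.0]
finger_gap: 0.0854
grip_force: 0.0
clock: 4.78
tcp_pos: [0.6275, -0.1855, 0.245]
orientation: [-0.0, 0.844, 0.537, -0.0]
wrist_force: [-0.1, 0.0, -0.2]
finger_gap: 0.0855
grip_force: 0.0
[[ 0.424  0.906 -0.   ]
 [ 0.906 -0.424  0.   ]
 [ 0.    -0.    -1.   ]] [-4.09971443e-01  4.74146522e-01  2.91224787e-01  1.38798375e+00
  1.53092946e-05  1.59872006e+00] [ 0.62753952 -0.1854937   0.24498347]
[319.2440791  210.42973344]
```

View pics/c2.png

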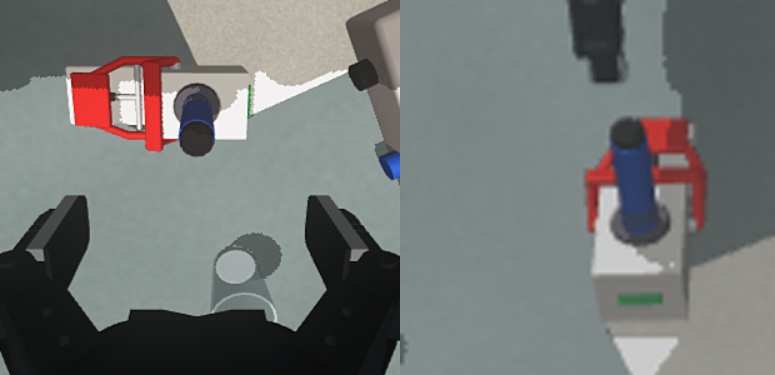

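The left panel shows the lever down and the tail cap centred at wrist (317.6,210.4), within 1 mm of where I predicted. Next I descend, grip and lift.

```bash
python3 -m inch '[0,0,3.5,0,0,0,3.5,0,0,0,3.5,0,0,0,2.3,0,0,0,1,0]'
python3 -m inch '[0,0,0,0,0,0,0,0,0,0,0,0,0,0,0,0,0,0,0,0]' -1 40
python3 -m inch '[0,0,0,0,0,0,0,0,0,0,0,0,0,0,0,0,0,0,0,0]'
python3 -m inch '[0,0,-0.5,0,0,0,-1,0,0,0,-1,0,0,0,-1.5,0,0,0,-1.5,0]'
python3 -m inch '[0,0,-1.5,0,0,0,-1.5,0,0,0,0,0,0,0,0,0,0,0,0,0]'
```

```text
clock: 5.3
tcp_pos: [0.625, -0.1844, 0.1029]
orientation: [-0.003, 0.844, 0.536, -0.002]
wrist_force: [-1.3, 0.3, 0.7]
finger_gap: 0.0856
grip_force: 0.0
clock: 5.72
tcp_pos: [0.6286, -0.1859, 0.1094]
orientation: [0.001, 0.844, 0.536, 0.001]
wrist_force: [-0.3, 1.2, 0.1]
finger_gap: 0.0257
grip_force: 0.2
clock: 6.13
tcp_pos: [0.6285, -0.1858, 0.1094]
orientation: [0.001, 0.844, 0.536, 0.001]
wrist_force: [-0.8, 0.8, 6.3]
finger_gap: 0.0242
grip_force: 38.8
clock: 6.55
tcp_pos: [0.6272, -0.1853, 0.1634]
orientation: [-0.0, 0.844, 0.536, -0.0]
wrist_force: [0.5, -0.5, -0.9]
finger_gap: 0.0242
grip_force: 39.4
clock: 6.97
tcp_pos: [0.6272, -0.1853, 0.1919]
orientation: [-0.0, 0.844, 0.536, -0.0]
wrist_force: [0.1, -0.0, -1.5]
finger_gap: 0.0237
grip_force: 39.5
```

```bash
python3 -m inch '[2.9,1.0,0,0,2.9,1.0,0,0,0,0,0,0,0,0,3,0,0,0,3,0]'
python3 -m inch '[0,0,1.7,0,0,0,0,0,0,0,0,0,0,0,0,0,0,0,0,0]'
python3 -m inch '[-0.4,0,0,0,-0.4,0,0,0,-0.4,0,0,0,-0.4,0,0,0,-0.4,0,0,0]' -1 20
python3 -m inch '[-0.4,0,0,0,-0.4,0,0,0,-0.4,0,0,0,-0.4,0,0,0,-0.4,0,0,0]'
python3 - <<'E'
from h import *
sc=eyes.read_camera('scene')[:,:,::-1];sd=eyes.read_camera('side')[:,:,::-1]
cv2.imwrite('pics/c3.png',np.hstack([cv2.resize(x,(400,400),interpolation=cv2.INTER_CUBIC) for x in (sc[160:260,220:320],sd[110:210,290:390])]))
E
```

```text
clock: 7.38
tcp_pos: [0.6716, -0.1412, 0.1325]
orientation: [0.001, 0.844, 0.536, 0.001]
wrist_force: [-0.6, -0.6, -2.1]
finger_gap: 0.0242
grip_force: 39.9
clock: 7.8
tcp_pos: [0.6713, -0.1419, 0.1172]
orientation: [0.001, 0.844, 0.536, 0.001]
wrist_force: [-0.5, 0.4, -1.2]
finger_gap: 0.0237
grip_force: 39.7
clock: 8.22
tcp_pos: [0.6628, -0.1587, 0.1167]
orientation: [-0.0, 0.844, 0.536, 0.002]
wrist_force: [2.6, 5.3, 3.3]
finger_gap: 0.0242
grip_force: 39.7
clock: 8.63
tcp_pos: [0.6543, -0.1768, 0.1166]
orientation: [0.0, 0.844, 0.536, 0.002]
wrist_force: [3.1, 3.8, -0.2]
finger_gap: 0.0238
grip_force: 40.5
```

View pics/c3.png

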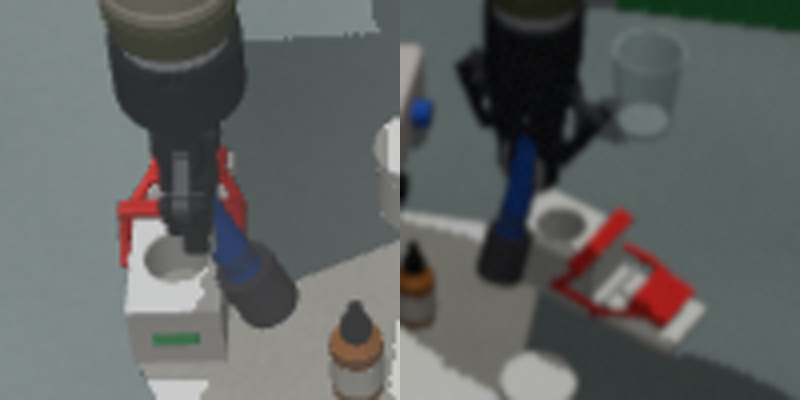

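The torch is pivoting in the grip as planned, with its head against the dock's +y wall and the lever clear. I'll carry on to about 45°, tighten the grip, then back off and lift.

```bash
python3 -m inch '[-0.6,0,0,0,-0.6,0,0,0,-0.6,0,0,0,-0.6,0,0,0,-0.5,0,0,0]'
python3 -m inch '[0,0,0,0,0,0,0,0,0,0,0,0,0,0,0,0,0,0,0,0]' -1 100
python3 -m inch '[0.5,0,0,0,0.5,0,-0.5,0,0.5,0,-1.5,0,0,0,-2,0,0,0,-2,0]'
python3 -m inch '[0,0,-2,0,0,0,-2,0,0,0,-2,0,0,0,0,0,0,0,0,0]'
python3 - <<'E'
from h import *
s=get_state();print(s['tcp_pos'],rot(s['orientation']).round(3))
sc=eyes.read_camera('scene')[:,:,::-1];sd=eyes.read_camera('side')[:,:,::-1]
for n,x in (('s4',sc),('d4',sd)): cv2.imwrite(f'pics/{n}.png',x)
cv2.imwrite('pics/c4.png',np.hstack([cv2.resize(x,(400,400),interpolation=cv2.INTER_CUBIC) for x in (sc[150:250,220:320],sd[110:210,290:390])]))
E
```

```text
clock: 9.15
tcp_pos: [0.6411, -0.2034, 0.1156]
orientation: [-0.0, 0.844, 0.536, 0.001]
wrist_force: [2.5, 3.6, 0.8]
finger_gap: 0.0243
grip_force: 40.7
clock: 9.57
tcp_pos: [0.6413, -0.2039, 0.1158]
orientation: [0.001, 0.844, 0.536, 0.0]
wrist_force: [1.1, 3.3, 4.3]
finger_gap: 0.0235
grip_force: 97.6
clock: 9.98
tcp_pos: [0.6464, -0.1897, 0.1745]
orientation: [-0.001, 0.844, 0.536, -0.002]
wrist_force: [0.6, -0.2, -1.0]
finger_gap: 0.0232
grip_force: 97.9
clock: 10.4
tcp_pos: [0.6478, -0.1906, 0.2359]
orientation: [0.001, 0.844, 0.536, 0.0]
wrist_force: [-0.2, -0.0, -2.2]
finger_gap: 0.0233
grip_force: 98.0
[ 0.64777172 -0.19056618  0.23594657] [[ 0.426  0.905  0.001]
 [ 0.905 -0.426 -0.002]
 [-0.001  0.002 -1.   ]]
```

View pics/c4.png

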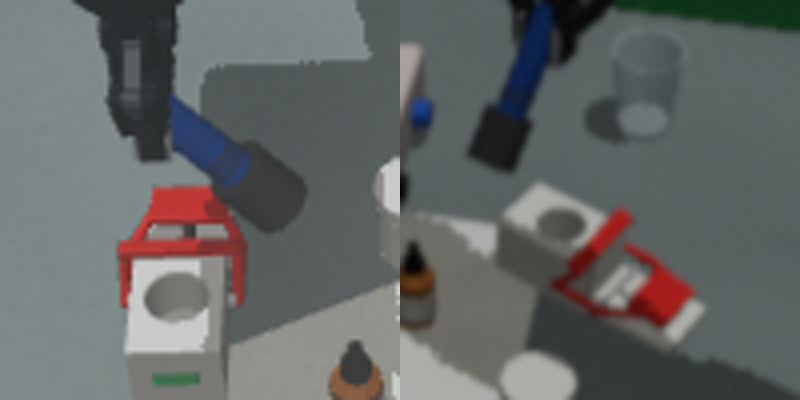

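The torch now slants in the air with the lever still down. In the scene view the lens end is at about (292.5,203) and the shoulder at (280,193). In the side view they are at (314.5,151.5) and (318.7,138.3).

Run:
```python
from h import *
S=eyes.camera_info('scene');D=eyes.camera_info('side');s=get_state();M=rot(s['orientation']);P=np.array(s['tcp_pos'])
G=P-.008*M[:,2]
def onpl(i,a):
    o,d=ray(i,*a); n=M[:,1]; return o+d*(n@(G-o))/(n@d)
for n,a,b in [('lens',(292.5,203),(314.5,151.5)),('sh',(280.,192.8),(318.7,138.3))]:
    print(n,tri(S,a,D,b))
    for i,c in ((S,a),(D,b)):
        q=M.T@(onpl(i,c)-G); print('  plane x,z mm',(q*1000).round(1),'tilt',np.degrees(np.arctan2(q[0],q[2])).round(1))
th=np.radians(45);C=np.array([.6275,.134,.02])
for deg in (40,45,50):
    th=np.radians(deg); ax=-np.sin(th)*M[:,0]-np.cos(th)*M[:,2]
    g=C+(.1+.1025)*ax; tcp=g+.008*M[:,2]; print(deg,'lens',C+.1*ax,'tcp',tcp,'shift cm',M.T@(tcp-P)*100)
```

```text
lens (array([ 0.6726712 , -0.12673639,  0.15664914]), np.float64(0.012948297356792681))
  plane x,z mm [73.6 -0.  87.2] tilt 40.1
  plane x,z mm [54.8  0.  91.6] tilt 30.9
sh (array([ 0.66244427, -0.15028111,  0.19287299]), np.float64(0.008143632190410274))
  plane x,z mm [46.  -0.  49.7] tilt 42.8
  plane x,z mm [33.4  0.  53.2] tilt 32.1
40 lens [0.60030603 0.07581142 0.09664579] tcp [0.57241305 0.01617142 0.16720774] shift cm [ 15.50349731 -15.48603886   6.66770069]
45 lens [0.59755244 0.0699945  0.0907562 ] tcp [0.56683704 0.00439216 0.15528132] shift cm [ 14.20103409 -15.48603886   7.86118835]
50 lens [0.59502678 0.0646647  0.08432811] tcp [ 0.56172256 -0.00640068  0.14226445] shift cm [ 13.00754643 -15.48603886   9.16365157]
```

```bash
python3 -m inch '[2.6,-2.6,0,0,2.6,-2.6,0,0,2.6,-2.6,0,0,2.6,-2.6,0,0,2.6,-2.6,0,0]'
python3 -m inch '[2.5,-2.5,0,0,0,0,2,0,0,0,2,0,0,0,1,0,0,0,0,0]'
python3 -m inch '[0,0,0,0,0,0,0,0,0,0,0,0,0,0,0,0,0,0,0,0]'
python3 - <<'E'
from h import *
I={n:eyes.read_camera(n)[:,:,::-1] for n in ('scene','side','wrist')}
for n in I: cv2.imwrite(f'pics/{n}5.png',I[n])
cv2.imwrite('pics/c5.png',np.hstack([cv2.resize(I['scene'][140:240,300:400],(400,400),interpolation=cv2.INTER_CUBIC),cv2.resize(I['side'][150:280,270:400],(400,400),interpolation=cv2.INTER_CUBIC)]))
E
```

```text
clock: 10.92
tcp_pos: [0.5831, -0.0159, 0.2331]
orientation: [-0.001, 0.845, 0.535, -0.001]
wrist_force: [0.8, 0.4, -1.0]
finger_gap: 0.0231
grip_force: 98.1
clock: 11.33
tcp_pos: [0.5703, 0.0164, 0.1813]
orientation: [-0.002, 0.844, 0.536, -0.003]
wrist_force: [-0.6, 0.1, -1.3]
finger_gap: 0.0234
grip_force: 98.2
clock: 11.75
tcp_pos: [0.5736, 0.0156, 0.1861]
orientation: [0.0, 0.845, 0.536, 0.001]
wrist_force: [0.7, -0.3, -0.8]
finger_gap: 0.0229
grip_force: 98.2
```

View pics/c5.png

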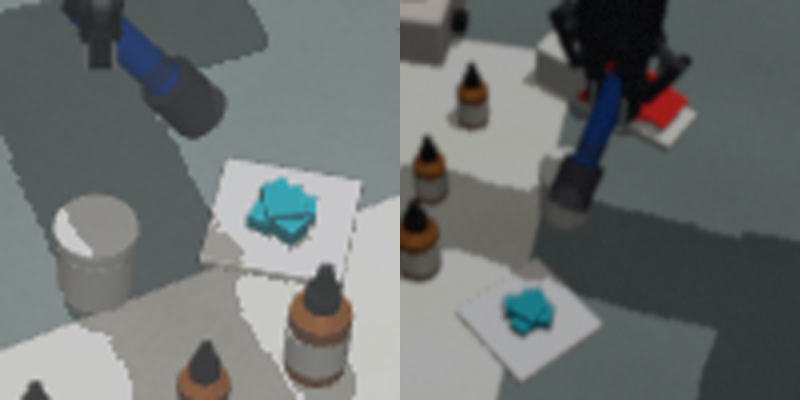

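View pics/wrist5.png

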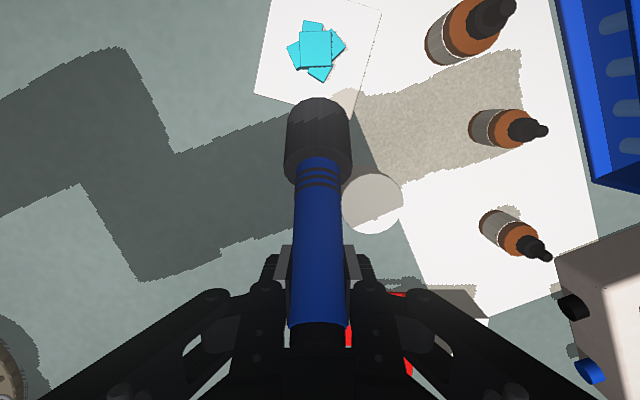

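The wrist view shows the torch axis running along the image from (320,326) at the top of the blue to (318,98) at the head's end, pointing at the crystal (316,50). In the side view the lens face is at about (454.4,218.8). In the scene view the lens-rim chord midpoint is about (350.8,169.2).

Run:
```python
from h import *
s=get_state();M=rot(s['orientation']);P=np.array(s['tcp_pos']);G=P-.008*M[:,2];print(P)
C=np.array([.6275,.134,.02]);print('C in tool',M.T@(C-P))
I={n:eyes.camera_info(n) for n in ('scene','side','wrist')}
def onpl(i,a):
    o,d=ray(i,*a); n=M[:,1]; q=M.T@(o+d*(n@(G-o))/(n@d)-G); return (q*1000).round(1),np.degrees(np.arctan2(q[0],q[2])).round(1),(np.hypot(q[0],q[2])*1000).round(0)
print(onpl(I['side'],(270+184.4/1.0*1.0 if 0 else 270+568-400 if 0 else 270+(568-400)/3.077,150+212/3.077)))
print(onpl(I['scene'],(350.8,169.2)))
print('tri',tri(I['scene'],(350.8,169.2),I['side'],(270+168/3.077,150+212/3.077)))
# predicted pixels vs tilt; upper contour: end of blue at z=127,r=12.5 ; head end z=0,r=20; shoulder z=42 r=20
for deg in (30,34,38,42,46,50):
    th=np.radians(deg); ax=-np.sin(th)*M[:,0]-np.cos(th)*M[:,2]; up=np.cos(th)*M[:,0]-np.sin(th)*M[:,2]
    L=G-.1025*ax
    print(deg,[proj(I['wrist'],p).round(0) for p in (L+.127*ax+.0125*up,L+.042*ax+.020*up,L+.02*up)],'lensC side',proj(I['side'],L).round(1),'scene',proj(I['scene'],L).round(1))
```

```text
[0.57323401 0.01576975 0.18570422]
C in tool [ 0.13004822 -0.00142128  0.16573026]
(array([62.4, -0. , 99.6]), np.float64(32.1), np.float64(118.0))
(array([70. ,  0. , 83.2]), np.float64(40.1), np.float64(109.0))
tri (array([0.59878023, 0.08153196, 0.10565262]), np.float64(0.00030884213762212044))
30 [array([318., 322.]), array([318., 164.]), array([318., 124.])] lensC side [327. 214.] scene [343.7 170.8]
34 [array([318., 325.]), array([318., 160.]), array([318., 115.])] lensC side [325.8 214.5] scene [346.  169.8]
38 [array([318., 329.]), array([318., 156.]), array([318., 107.])] lensC side [324.7 214.9] scene [348.3 168.6]
42 [array([318., 332.]), array([318., 153.]), array([318.,  98.])] lensC side [323.6 215. ] scene [350.4 167.4]
46 [array([318., 335.]), array([318., 150.]), array([318.,  90.])] lensC side [322.6 215.1] scene [352.4 166. ]
50 [array([318., 338.]), array([318., 147.]), array([318.,  82.])] lensC side [321.6 214.9] scene [354.2 164.5]
```

The tilt comes out at about 41°. Lowering 1.4 cm puts the lens about 10 cm from the crystal, with the beam within a few mm of its middle.

```bash
python3 -m inch '[0,0,0.5,0,0,0,0.5,0,0,0,0.4,0,0,0,0,0,0,0,0,0]'
python3 -m inch '[0,0,0,0,0,0,0,0,0,0,0,0,0,0,0,0,0,0,0,0]'
python3 -m inch '[0,0,0,0,0,0,0,0,0,0,0,0,0,0,0,0,0,0,0,0]'
python3 - <<'E'
from h import *
I=eyes.camera_info('side')
cv2.imwrite('pics/w6.png',np.hstack([cv2.resize(eyes.read_camera('wrist')[:,:,::-1],(400,250)),cv2.resize(eyes.read_camera('side')[140:240,290:450,::-1],(400,250))]))
E
```

```text
clock: 12.32
tcp_pos: [0.5726, 0.016, 0.1706]
orientation: [-0.0, 0.844, 0.536, -0.0]
wrist_force: [-1.0, 0.5, -0.7]
finger_gap: 0.0231
grip_force: 98.2
clock: 12.73
tcp_pos: [0.5731, 0.0159, 0.1715]
orientation: [0.0, 0.844, 0.536, 0.0]
wrist_force: [-0.5, -0.1, -0.9]
finger_gap: 0.0231
grip_force: 98.2
clock: 13.15
tcp_pos: [0.573, 0.016, 0.1713]
orientation: [0.0, 0.844, 0.536, 0.0]
wrist_force: [-0.1, 0.8, -0.9]
finger_gap: 0.023
grip_force: 98.2
```

View pics/w6.png

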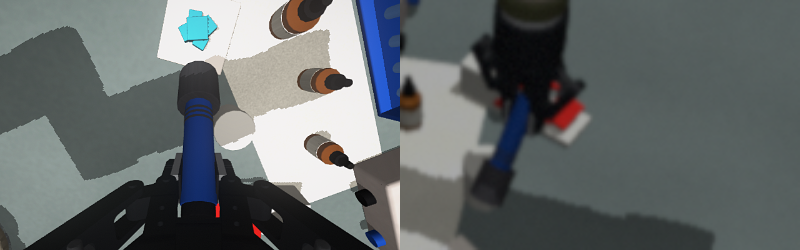

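The torch's tilt hasn't changed: its end is at (197,62) in the half-scale wrist view, in line with the crystal. The torch is touching nothing and the pedal is still down.

```bash
python3 -c "
from workcell import env
print(env.hand_in())"
```

```text
the job is handed in; nothing more can be done
None
```

I handed the job in at about 13 s. The lever is latched down, and the torch is held still at about 41° off upright, lens about 10 cm from the crystal and beam on its middle, by my camera estimates; no verdict came back.

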